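# Wedge the leaning bench scale level and zero it

### The job

The bench scale has lost both feet on its left side and leans over to the left. Push the wooden door wedge, thin end first, under the middle of its left edge until the scale sits level on its two right feet and the wedge, without shoving the scale out of its place. Then take your hand off the wedge and press the scale's zero key fully down and let it go; leave the pot, the spanner, the battery and the sanding block where they are.

Things in the scene. Friction and masses are not known exactly. Their poses are not given: they have to be found in the camera images.
- scale: Compact grey bench scale, loose, 1.2 kg, 140 (x) x 125 (y) mm. Own x = away from display, y = its left, z up. Origin: centre, in the plane the 4 feet would stand on. Housing underside z=14, top 36 mm; round steel pan top at 48 mm. Two rubber feet 14 mm high at x=+-55, y=-48; left feet gone: bare studs at x=+-55, y=+48, 7.5 mm short, so it leans left 0.082 rad at the start.
- left_edge (a point): Middle of the scale's lower left edge (own x=0, y=62.5, z=14 mm); the edge runs along the scale's x. At the start 5.6 mm over the bench, 14 mm when level. Between the studs 100 mm are free for the wedge. Scale grips the bench by friction (0.6); lifting this edge takes 3 to 4 N, pushing the wedge 3 to 8 N.
- wedge: Plain hardwood door wedge, loose, 70 g, lying flat: 115 long (own x), 38 wide (y). Origin: middle of its flat underside. Thick end at x=-57.5: 25.5 mm high; it tapers evenly (1 in 5) to 2.5 mm at the thin end, x=+57.5. The scale is level when the thin end is about 57 mm inside the left edge; it then holds by friction.
- wedge_tip (a point): Middle of the wedge's thin end, on its underside.
- zero_key (a joint): Travel of the scale's zero key in m: 0 = up, 0.004 = fully down; springs back by itself, about 4 N to bottom it.
- key_top (a point): Centre of the top face of the zero key, the one raised grey key (24 x 28 mm, 10 mm above its panel) at the scale's front right, beside the display; scale's x=-49, y=-36, z=48.5 mm. Pressed along the scale's -z.
- pot: Bystander: small screw-top pot, 52 mm wide, 50 high, behind the scale to the right. Origin under its centre.
- spanner: Bystander: steel open spanner, 120 x 35 x 6 mm, flat on the bench behind the scale.
- battery: Bystander: battery cell 14 mm wide, 51 high, standing at the rear left.
- sanding: Bystander: sanding block 75 x 52 x 28 mm behind the vice.

How it is judged:
By the outcome, as a careful person would: the job done as asked, in the order asked, and still so for the second after the job is handed in, with the robot touching nothing.
It also fails if it takes over 48 s, if anything falls off the work surface, if the arm or the gripper's body presses on something with over 40 N, if the wrist force passes 120 N, or if a joint passes its speed limit or range.

### The arm

A 6-joint arm with a two-finger parallel gripper is mounted at the origin on a cart in front of the work surface, level with it; the furniture and walls round the work are solid. World frame = base frame: x ahead of the robot, y to its left, z up, the work surface at z = 0. Lengths are in m, angles in degrees, forces in N, time in s.
With the tool pointing down it reaches from about 0.3 to 0.85 m from the base axis. Payload 5.4 kg.
Tool frame: the origin (TCP) lies at the very end of the fingers, on their centre line; the grasp point (between the pads) lies 19 mm behind it; z points along the fingers, y is the line along which they close (so a half turn about z gives the same grasp; the last joint's range is limited). The gripper opens to 85 mm and grips with 20 to 120 N. Pads are 22 mm wide; open, the fingers measure 114 mm over their backs; the gripper's body (76 mm by 85 mm) begins 54 mm behind the grasp point. The pads swing forward as they close: fully open they stand 13 mm farther back than shut.
Start: joints at [64.796, 9.076, 91.501, -0, 79.423, -12.038], TCP at [0.131, 0.56, 0.231] pointing down, gripper open.
Joint ranges: [-166.64, 166.64], [-54.1, 131.32], [10.49, 154.53], [-73.88, 253.88], [9.74, 151.15], [-171.62, 171.62]. Speed limits (degrees/s): [147.25, 147.25, 180, 180, 180, 180].

### API

Orientations are given as [roll, pitch, yaw] about the fixed x, y, z axes, in that order (R = Rz(yaw) Ry(pitch) Rx(roll)).
In Python, from plant import manip gives the robot as it stands.
- The arm moves only by the tool send_rows, never from a script. Its argument "plan" is a list of rows, each a list of 2 entries, a list of its own where there are three numbers: the shift along the tool's x, y, z in cm, then the turn about the tool's z in rad. A call has 1 to 12 rows; each row is the pose to reach, as a shift and turn from the pose commanded when the call began, along the tool's axes at that moment; what a row does not reach only later rows make up. A row lasts 1/8 s, in which the tool goes at most 62.5 mm and 10.7 degrees, less where a joint would pass 70% of its speed; a pose out of reach is approached as far as the arm can. A call with a gripper value outside its range is refused whole. "jaw" is the closure, from 0 (fully open) to 1 (shut), set as the call begins (left out, the last holds). The fingers move at their own pace and stop on an object; "force" is the grip in N (left out, the last holds). Time passes only in rows, so rows that repeat a pose let the fingers close. It gives the time, the measured TCP pose, the force, the opening and the grip force at its end, in the units of the state.
- manip.get_state(): the state, without advancing time (a new reading comes with each control period).
- manip.read_camera(name): name is "side" or "top"; returns a dict with "frame" (480x640x3 uint8, red, green, blue), "vertical_fov" (degrees; the focal length in pixels is half the picture's height over the tangent of half this angle, whatever the lens; pixels are square), "cx", "cy" (the principal point, pixels), "dist" ([k1, k2, p1, p2, k3] as OpenCV has them; the pictures are not rectified), "R" (3x3) and "t" (3): a world point X has camera coordinates R X + t. Camera axes: x right, y down, z forward; pixel columns grow to the right and rows downward; lengths in m; the calibration is good to about 2 mm. A picture is of the moment at which its call begins. There is no depth.
- manip.job_done(): hands the job in; it is judged then, once.
Trained networks look in the newest picture that a camera, given by its name, has taken for a name from the list of things; names that differ only in an ending like _2 or _b are one class to them, and where a whole thing is asked for, a point or a joint stands for the part that bears it (a point fixed in the world has none). Each returns a list of dicts, best first, with "confidence" (0 to 1); they miss things now and then, are a little off and sometimes report something else, mostly with a low value. They report only what shows in the picture. A call takes as long as a camera call.
- manip.look_for(camera, target): "rect" ([centre column, centre row, width, height] in pixels, round what is visible of it).
- manip.trace(camera, target): "pixels" (480x640 bool, what is visible of it) and "rect" ([centre column, centre row, width, height] in pixels, round what is visible of it).
- manip.place_of(camera, target): "pixel" ([column, row] in pixels: a listed point, or the origin of a listed thing).
The state is a dict: "clock": time; "qpos": joint angles; "qvel": joint speeds; "joint_efforts": joint torques, N m; "position": TCP position; "ee_rot": TCP orientation; "contact_force": force on the tool from outside, world axes, zero at the start; "moment": the same for the moment, N m; "width": opening from 0.0 (shut) to 1.0 (fully open); "finger_force": force on a finger pad.
Only numpy, scipy, OpenCV 4.12 (cv2) and the standard library are available. Lean on these libraries where they do the work, as an engineer would, in place of code of your own. Each camera call takes 0.05 s, during which the arm holds its last target. There are 200 camera calls.

## Working session

There is one attempt and no reset: what is moved stays moved. The work goes in short steps, Python scripts to look and compute and a tool call to move; the robot and the scene stay as the last step left them, time stands still between calls to the robot, and variables do not carry over. Pictures are saved under pics/ and viewed, at most 10 in all, crops included, and the job is handed in when it is done.

Besides the shell and the picture viewer there is one more tool, called after "Call:" as name(argument=value, ...), one argument or row to a line, values as JSON. send_rows: Moves the arm, as the interface text tells. Its arguments: {"type":"object","properties":{"plan":{"type":"array"},"jaw":{"type":"number"},"force":{"type":"number"}},"required":["plan"]}

```bash
mkdir -p pics; cat > h.py <<'E'
import numpy as np, cv2
from plant import manip
def cam(n):
    c=manip.read_camera(n); f=240/np.tan(np.radians(c["vertical_fov"])/2)
    c["K"]=np.array([[f,0,c["cx"]],[0,f,c["cy"]],[0,0,1.]]); c["R"]=np.array(c["R"]); c["t"]=np.array(c["t"]); c["dist"]=np.array(c["dist"],float); return c
def ray(c,p):
    u=cv2.undistortPoints(np.array([[p]],float),c["K"],c["dist"])[0,0]
    d=c["R"].T@np.r_[u,1]; o=-c["R"].T@c["t"]; return o,d/np.linalg.norm(d)
def atz(c,p,z):
    o,d=ray(c,p); return o+d*(z-o[2])/d[2]
def tri(rs):
    A=sum(np.eye(3)-np.outer(d,d) for o,d in rs); b=sum((np.eye(3)-np.outer(d,d))@o for o,d in rs); return np.linalg.solve(A,b)
def proj(c,X): return cv2.projectPoints(np.atleast_2d(np.array(X,float)),cv2.Rodrigues(c["R"])[0],c["t"],c["K"],c["dist"])[0][:,0]
def save(c,n): cv2.imwrite(n,c["frame"][:,:,::-1])
E
cat > a.py <<'E'
from h import *
np.set_printoptions(precision=4,suppress=True)
s=manip.get_state(); print({k:s[k] for k in("clock","position","ee_rot","contact_force","width")})
cs={}
for n in("side","top"):
    cs[n]=cam(n); save(cs[n],f"pics/{n}0.png"); print(n,"pos",-cs[n]["R"].T@cs[n]["t"])
for t in("scale","left_edge","wedge","wedge_tip","key_top","pot","spanner","battery","sanding"):
    rs=[]
    for n in cs:
        r=manip.place_of(n,t)[:2]
        for q in r: print(t,n,np.array(q["pixel"]).round(1),round(q["confidence"],2),atz(cs[n],q["pixel"],0)[:2])
        if r: rs.append(ray(cs[n],r[0]["pixel"]))
    if len(rs)==2: print("  tri",tri(rs))
E
python3 a.py
```

```text
{'clock': 0.0, 'position': array([0.1307, 0.5593, 0.2303]), 'ee_rot': array([-179.8888,   -0.0217,  166.8327]), 'contact_force': array([-0.2283,  0.5088,  0.6329]), 'width': 0.9995058144197139}
side pos [0.4595 0.8589 0.4646]
top pos [0.4214 0.1217 0.9137]
scale side [324.5 271. ] 0.57 [0.5418 0.1382]
scale top [314.3 258.2] 0.57 [0.5427 0.136 ]
  tri [ 0.5424  0.136  -0.0014]
left_edge side [320.8 283.6] 0.65 [0.544  0.1822]
left_edge side [286.8 243. ] 0.23 [0.6359 0.0333]
left_edge top [282.4 256.3] 0.92 [0.5449 0.1918]
  tri [0.5434 0.1913 0.0063]
wedge side [317.3 330.2] 0.56 [0.5344 0.3146]
wedge top [212.  261.5] 0.64 [0.5331 0.3149]
wedge top [335.8 287.4] 0.59 [0.4925 0.0978]
  tri [0.5337 0.3149 0.0002]
wedge_tip side [282.9 323.2] 0.71 [0.5929 0.3028]
wedge_tip top [223.  228.2] 0.78 [0.5927 0.2985]
  tri [ 0.5936  0.2991 -0.0032]
key_top side [352.6 242.7] 0.66 [0.4931 0.0192]
key_top top [333.8 284. ] 0.6 [0.4984 0.1013]
  tri [0.4921 0.1024 0.0462]
pot side [286.3 243.8] 0.65 [0.6363 0.037 ]
pot top [376.8 203.6] 0.81 [0.6424 0.0274]
  tri [ 0.6411  0.0267 -0.0053]
spanner side [249.7 278.2] 0.72 [0.6817 0.177 ]
spanner top [289.  184.9] 0.73 [0.6736 0.1841]
  tri [0.6759 0.1843 0.0043]
battery side [227.8 332.7] 0.7 [0.6768 0.3353]
battery top [202.9 180.6] 0.65 [0.6791 0.3394]
  tri [0.6769 0.3384 0.003 ]
sanding side [290.9 216.3] 0.84 [ 0.6504 -0.1009]
sanding top [441.2 203.3] 0.89 [ 0.6454 -0.0872]
  tri [ 0.6455 -0.0854  0.0072]
```

View pics/side0.png

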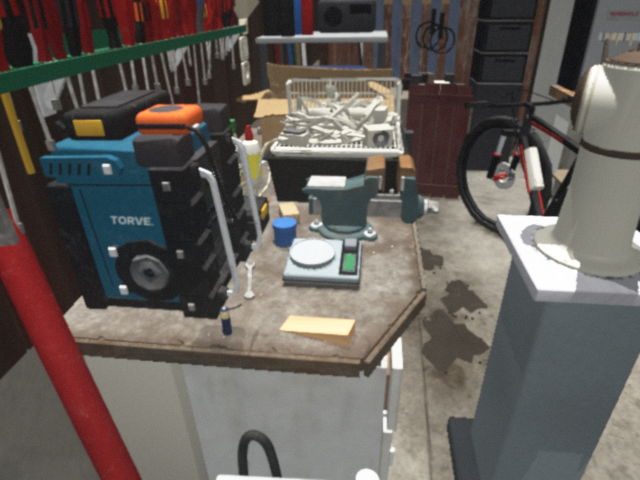

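View pics/top0.png

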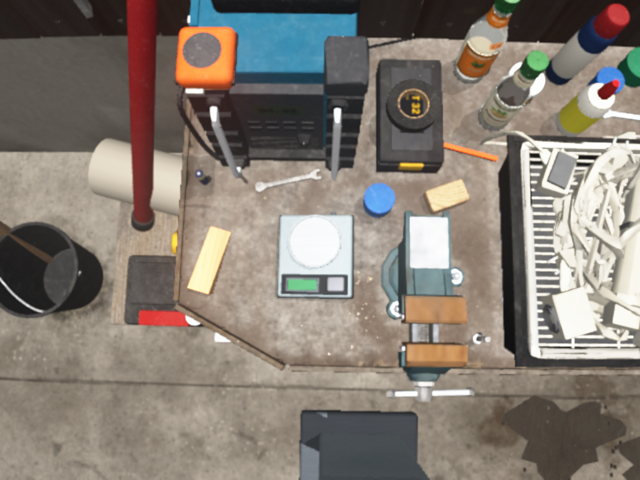

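The wedge lies left of the scale: thin end at top (223,228), thick end towards the robot. The scale is at about top (316,256), nearly square to the world axes, with the key at (334,284). I'll refine both poses by fitting silhouettes.

```bash
cat > fit.py <<'E'
from h import *
from scipy.optimize import minimize
np.set_printoptions(precision=4,suppress=True)
W=np.array([[sx*57.5,sy*19,z] for sx,zz in((-1,25.5),(1,2.5)) for sy in(-1,1) for z in(0,zz)])/1e3
def S(tilt):
    P=np.array([[sx*70,sy*62.5,z] for sx in(-1,1) for sy in(-1,1) for z in(14,36)]
      +[[-49+a*12,-36+b*14,48.5] for a in(-1,1) for b in(-1,1)])/1e3
    c,s=np.cos(tilt),np.sin(tilt); p=np.array([0,-.040,0]); Q=P-p
    return np.c_[Q[:,0],Q[:,1]*c+Q[:,2]*s,-Q[:,1]*s+Q[:,2]*c]+p
def place(P,x):
    c,s=np.cos(x[2]),np.sin(x[2]); return P@np.array([[c,s,0],[-s,c,0],[0,0,1]])+[x[0],x[1],0]
def fit(views,P,x0):
    def cost(x):
        e=0
        for c,m in views:
            h=cv2.convexHull(proj(c,place(P,x)).astype(np.float32))
            im=np.zeros((480,640),np.uint8); cv2.fillConvexPoly(im,np.round(h*64).astype(np.int32),255,cv2.LINE_AA,6)
            im=im/255.; e+=np.abs(im-m).sum()/m.sum()
        return e/len(views)
    sim=np.array([x0]+[np.add(x0,d) for d in([.006,0,0],[0,.006,0],[0,0,.12])])
    r=minimize(cost,x0,method="Nelder-Mead",options=dict(initial_simplex=sim,xatol=1e-5,fatol=1e-5)); return r.x,r.fun
def both(t,cams=("side","top")):
    v=[]
    for n in cams:
        c=cam(n); r=manip.trace(n,t)
        if r: v.append((c,np.array(r[0]["pixels"],float))); print(t,n,r[0]["rect"],r[0]["confidence"])
    return v
E
cat > b.py <<'E'
from fit import *
for t,P,x0 in(("wedge",W,[.5337,.3149,-.26]),("scale",S(.082),[.5424,.136,0.])):
    v=both(t)
    for vv in(v,v[:1],v[1:]): print(t,*fit(vv,P,x0))
c=cam("top")
for p in((181,260),(181,300),(190,316),(240,340)): print(p,atz(c,p,0))
for n in("side","top"):
    c=cam(n); im=cv2.resize(c["frame"],None,fx=4,fy=4,interpolation=cv2.INTER_CUBIC)
    im=im[840:1440,850:1650] if n=="side" else im[800:1280,690:1450]
    cv2.imwrite(f"pics/{n}1.png",im[:,:,::-1])
E
python3 b.py
```

```text
wedge side [318.5, 331.0, 74.3, 34.4] 0.68
wedge top [208.4, 261.5, 38.7, 66.3] 0.86
wedge [ 0.536   0.3167 -0.2465] 0.10996333056868751
wedge [ 0.5351  0.3162 -0.2715] 0.13160200250312892
wedge [ 0.536   0.317  -0.2355] 0.08064152710793807
scale side [320.6, 262.1, 77.3, 50.6] 0.91
scale top [317.0, 258.5, 80.6, 87.3] 0.9
scale [0.5431 0.1319 0.0048] 0.07576748152947997
scale [0.5426 0.1307 0.0143] 0.09876252209781967
scale [ 0.5439  0.1321 -0.0081] 0.04842485692918516
(181, 260) [0.5346 0.37   0.    ]
(181, 300) [0.4646 0.3658 0.    ]
(190, 316) [0.4375 0.3485 0.    ]
(240, 340) [0.3989 0.26   0.    ]
```

View pics/side1.png

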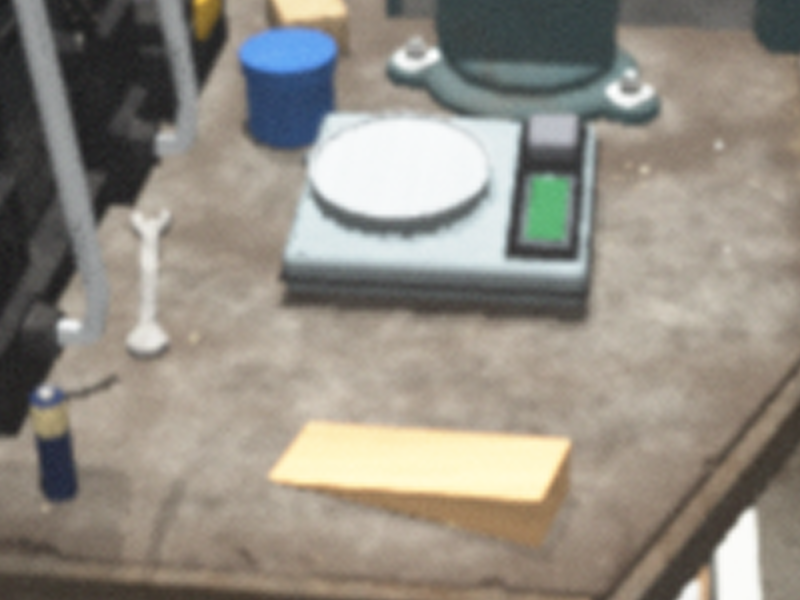

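The close-up shows a clear bench around the wedge, thick end near and to the right, and the rim looks flush. The scale's left edge is at y≈0.194, x≈0.5435. Moving above the wedge's thick end.

Call:
send_rows(
  plan=[
    [[-5,-1.7,0],0.02],
    [[-10,-3.5,0],0.02],
    [[-15.5,-5.3,0],0.02],
    [[-21,-7.2,0],0.02],
    [[-26.5,-9.1,2],0.02],
    [[-32,-11,5],0.02],
    [[-37,-12.8,9],0.02],
    [[-41.5,-14.3,13],0.02],
    [[-41.5,-14.3,13],0.02],
    [[-41.5,-14.3,13],0.02],
    [[-41.5,-14.3,13],0.02],
  ],
  jaw=0.2,
  force=40,
)

```text
clock: 2.92
position: [0.5025, 0.3274, 0.1029]
ee_rot: [179.9, 0.1, 165.8]
contact_force: [0.1, -0.2, -0.0]
width: 0.8
finger_force: 0.0
```

```bash
cat > z.py <<'E'
from h import *
import sys
n,t,x,y,w,h,k=sys.argv[1:]; x,y,w,h,k=map(int,(x,y,w,h,k))
c=cam(n); im=cv2.resize(c["frame"][y:y+h,x:x+w],None,fx=k,fy=k,interpolation=cv2.INTER_CUBIC); cv2.imwrite(f"pics/{t}.png",im[:,:,::-1])
s=manip.get_state(); print({k:s[k] for k in("clock","position","ee_rot","contact_force","width","finger_force")})
E
python3 z.py side s2 220 180 200 150 4
```

```text
{'clock': 2.975, 'position': array([0.50251917, 0.32739561, 0.10297625]), 'ee_rot': array([1.79902173e+02, 1.16269446e-01, 1.65780195e+02]), 'contact_force': array([-0.25747608, -0.13238923,  0.0103213 ]), 'width': 0.8015274007400885, 'finger_force': 0.0}
```

View pics/s2.png

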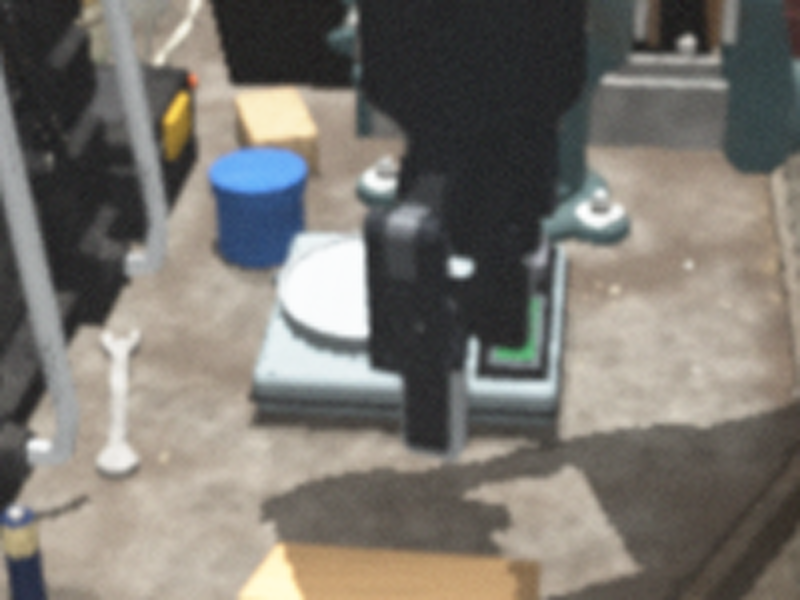

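The gripper is upright over the bench, just above the wedge's thick end, as intended. Descend and close.

Call:
send_rows(
  plan=[
    [[0,-0.2,3],0],
    [[0,-0.2,6],0],
    [[0,-0.2,8.5],0],
    [[0,-0.2,9.7],0],
    [[0,-0.2,9.7],0],
    [[0,-0.2,9.7],0],
  ],
)

```text
clock: 3.72
position: [0.503, 0.3248, 0.0058]
ee_rot: [179.9, 0.1, 165.7]
contact_force: [-0.2, 0.4, 0.1]
width: 0.799
finger_force: 0.0
```

Call:
send_rows(
  plan=[
    [[0,0,0],0],
    [[0,0,0],0],
    [[0,0,0],0],
    [[0,0,0],0],
    [[0,0,0],0],
    [[0,0,0],0],
  ],
  jaw=1,
  force=40,
)

```text
clock: 4.47
position: [0.5029, 0.3245, 0.0054]
ee_rot: [179.9, 0.1, 165.7]
contact_force: [-1.1, -1.4, 6.6]
width: 0.433
finger_force: 42.1
```

Call:
send_rows(
  plan=[
    [[0,0,-2],0],
    [[0,0,-4],0.15],
    [[-0.6,-0.2,-4],0.32],
    [[-1.3,-0.4,-4],0.49],
    [[-2,-0.6,-4],0.66],
    [[-2.8,-0.8,-4],0.83],
    [[-3.5,-1.1,-4],1.0],
    [[-4.1,-1.3,-4],1.16],
    [[-4.5,-1.4,-4],1.321],
    [[-4.5,-1.4,-4],1.321],
    [[-4.5,-1.4,-4],1.321],
    [[-4.5,-1.4,-4],1.321],
  ],
)

```text
clock: 5.98
position: [0.5419, 0.2995, 0.0444]
ee_rot: [-180.0, 0.0, 90.1]
contact_force: [-0.3, -0.4, -0.1]
width: 0.433
finger_force: 41.3
```

```bash
python3 z.py top t3 160 190 220 140 3; cat > c.py <<'E'
from fit import *
v=both("scale")
print(fit(v,S(.082),[.543,.132,0]))
for n in("side","top"):
    c=cam(n)
    for t,z in(("wedge_tip",.04),("left_edge",.0056)):
        for r in manip.place_of(n,t)[:1]: print(n,t,r["pixel"],r["confidence"],atz(c,r["pixel"],z))
v=both("wedge"); WW=W+[0,0,.04]
for q in (v,v[1:]): print("wedge",fit(q,WW,[.5435,.266,-1.57]))
E
python3 c.py
```

```text
{'clock': 6.025, 'position': array([0.54194034, 0.29958756, 0.04437235]), 'ee_rot': array([-1.79990451e+02, -8.42791074e-04,  9.00724919e+01]), 'contact_force': array([ 0.27297259,  0.02762603, -0.21960942]), 'width': 0.43391983623582037, 'finger_force': 41.272983932867646}
scale side [323.4, 263.1, 73.8, 50.8] 0.9
scale top [315.5, 257.9, 76.7, 88.6] 0.69
(array([0.5425, 0.1308, 0.0194]), np.float64(1.653009639049171))
side wedge_tip [321.6, 271.5] 0.56 [0.5397 0.2024 0.04  ]
side left_edge [322.6, 283.1] 0.96 [0.5399 0.1884 0.0056]
top wedge_tip [271.3, 253.5] 0.96 [0.5438 0.2074 0.04  ]
top left_edge [280.1, 259.8] 0.76 [0.5379 0.1951 0.0056]
wedge top [245.4, 253.8, 51.1, 22.9] 0.64
wedge (array([ 0.5416,  0.2606, -1.5779]), np.float64(0.6356165808498465))Traceback (most recent call last):
  File "c.py", line 9, in <module>
    for q in (v,v[1:]): print("wedge",fit(q,WW,[.5435,.266,-1.57]))
                                      ~~~^^^^^^^^^^^^^^^^^^^^^^^^^
  File "fit.py", line 21, in fit
    r=minimize(cost,x0,method="Nelder-Mead",options=dict(initial_simplex=sim,xatol=1e-5,fatol=1e-5)); return r.x,r.fun
    res = _minimize_neldermead(fun, x0, args, callback, bounds=bounds,
                               **options)
    fsim[k] = func(sim[k])
              ~~~~^^^^^^^^
    fx = function(np.copy(x), *(wrapper_args + args))
  File "fit.py", line 19, in cost
    return e/len(views)
           ~^~~~~~~~~~~
ZeroDivisionError: division by zero
```

View pics/t3.png

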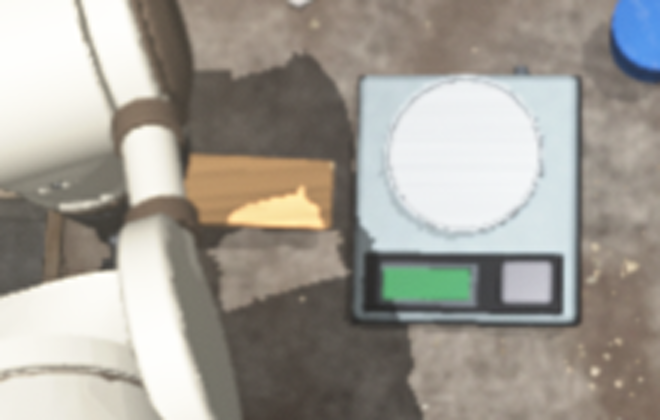

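The wedge points squarely at the middle of the scale's left edge (its thin end at crop (333,195), the edge at column 355). Lower it to the bench.

Call:
send_rows(
  plan=[
    [[0,0.1,2],0],
    [[0,0.1,3.5],0],
    [[0,0.1,3.9],0],
    [[0,0.1,3.9],0],
    [[0,0.1,3.9],0],
  ],
)

```text
clock: 7.35
position: [0.5425, 0.2992, 0.0051]
ee_rot: [-179.9, 0.1, 90.0]
contact_force: [-2.7, -1.7, 6.5]
width: 0.43
finger_force: 42.6
```

Call:
send_rows(
  plan=[
    [[-0.6,0,0],0],
    [[-1.2,0,0],0],
    [[-1.8,0,0],0],
    [[-2.2,0,0],0],
    [[-2.2,0,0],0],
    [[-2.2,0,0],0],
  ],
)

```text
clock: 8.1
position: [0.5431, 0.2769, 0.0051]
ee_rot: [-180.0, 0.1, 90.0]
contact_force: [-0.6, -1.0, 1.5]
width: 0.43
finger_force: 42.1
```

Call:
send_rows(
  plan=[
    [[-0.2,0,0],0],
    [[-0.4,0,0],0],
    [[-0.4,0,0],0],
  ],
)

```text
clock: 8.48
position: [0.543, 0.2733, 0.0051]
ee_rot: [-180.0, 0.0, 90.0]
contact_force: [-0.1, 0.1, -0.1]
width: 0.434
finger_force: 41.9
```

Call:
send_rows(
  plan=[
    [[-0.2,0,0],0],
    [[-0.4,0,0],0],
    [[-0.4,0,0],0],
  ],
)

```text
clock: 8.85
position: [0.5431, 0.2697, 0.0053]
ee_rot: [180.0, -0.0, 90.0]
contact_force: [1.3, 3.4, -0.4]
width: 0.432
finger_force: 41.9
```

Call:
send_rows(
  plan=[
    [[-0.2,0,0],0],
    [[-0.4,0,0],0],
    [[-0.4,0,0],0],
  ],
)

```text
clock: 9.22
position: [0.5432, 0.2653, 0.0053]
ee_rot: [-180.0, 0.0, 90.0]
contact_force: [-0.2, 3.6, -0.2]
width: 0.432
finger_force: 41.8
```

Call:
send_rows(
  plan=[
    [[-0.2,0,0],0],
    [[-0.4,0,0],0],
    [[-0.4,0,0],0],
  ],
)

```text
clock: 9.6
position: [0.5431, 0.2611, 0.0052]
ee_rot: [-180.0, 0.0, 90.0]
contact_force: [0.0, 2.4, -0.7]
width: 0.434
finger_force: 41.8
```

Force rose with the grasp between y=0.2733 and 0.2697, so the edge is at y≈0.1955, which matches vision. Pushing on most of the way.

Call:
send_rows(
  plan=[
    [[-0.3,0,0],0],
    [[-0.6,0,0],0],
    [[-0.9,0,0],0],
    [[-1.2,0,0],0],
    [[-1.5,0,0],0],
    [[-1.8,0,0],0],
    [[-2.1,0,0],0],
    [[-2.4,0,0],0],
    [[-2.7,0,0],0],
    [[-2.7,0,0],0],
    [[-2.7,0,0],0],
  ],
)

```text
clock: 10.98
position: [0.543, 0.2339, 0.0051]
ee_rot: [-180.0, 0.1, 90.0]
contact_force: [-0.0, -0.7, -1.1]
width: 0.434
finger_force: 41.7
```

```bash
cat > d.py <<'E'
from fit import *
from plant import manip
for n in("side","top"):
    c=cam(n); save(c,f"pics/d_{n}_{int(manip.get_state()['clock']*10)}.png")
    for t,z in(("left_edge",.013),("key_top",.0485),("scale",0),("wedge",0)):
        for r in manip.place_of(n,t)[:1]: print(n,t,r["pixel"],round(r["confidence"],2),atz(c,r["pixel"],z))
v=both("scale")
for k in (0,.01,.02,.04,.08): print(k,fit([q for q in v if q[1].sum()<8000],S(k),[.543,.132,0]))
E
python3 d.py; python3 z.py side s4 270 210 110 90 7
```

```text
side left_edge [319.9, 281.9] 0.64 [0.5439 0.1958 0.013 ]
side key_top [350.9, 240.9] 0.52 [0.4933 0.0999 0.0485]
side scale [322.4, 269.0] 0.73 [0.5467 0.1313 0.    ]
side wedge [323.3, 286.2] 0.72 [0.5384 0.1902 0.    ]
top left_edge [281.3, 258.9] 0.73 [0.5386 0.1925 0.013 ]
top key_top [337.3, 282.2] 0.69 [0.4973 0.0967 0.0485]
top scale [315.5, 256.6] 0.91 [0.5455 0.134  0.    ]
scale side [320.7, 260.3, 80.0, 51.2] 0.77
scale top [319.2, 258.2, 78.6, 88.6] 0.79
0 (array([0.5427, 0.1314, 0.0123]), np.float64(1.2510253465324432))
0.01 (array([0.5426, 0.1303, 0.0145]), np.float64(1.2607229248056075))
0.02 (array([0.5427, 0.129 , 0.0077]), np.float64(1.271697126783136))
0.04 (array([0.5429, 0.1271, 0.0105]), np.float64(1.2932744511349417))
0.08 (array([0.543 , 0.1228, 0.0109]), np.float64(1.3451961135966106))
{'clock': 11.725, 'position': array([0.54302285, 0.23444741, 0.00521313]), 'ee_rot': array([-1.79983730e+02,  4.58609703e-03,  9.00006015e+01]), 'contact_force': array([ 0.83552148, -2.36425451, -1.41875657]), 'width': 0.4337233602504955, 'finger_force': 41.69752201996744}
```

View pics/s4.png

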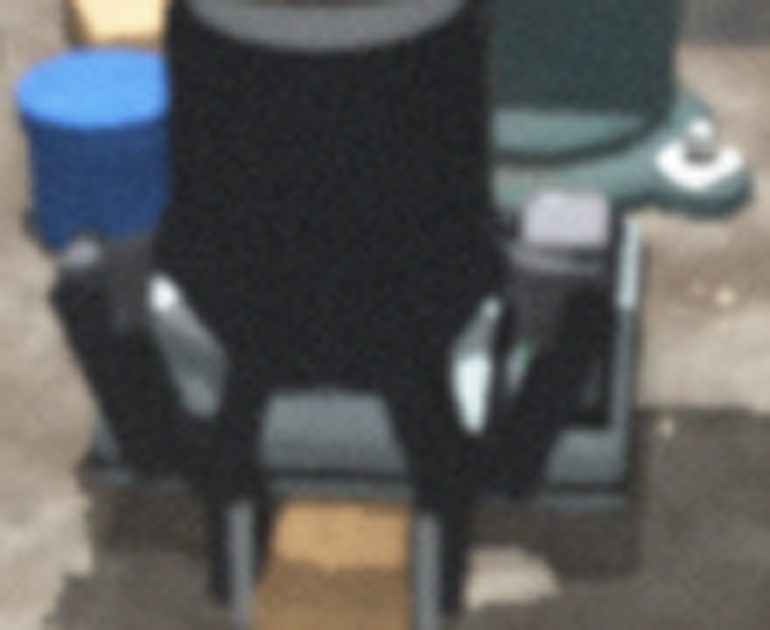

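The wedge runs under the middle of the edge, between the two fingers (crop (340,510)). About 4 mm remain; I'll finish the push, release and retreat.

Call:
send_rows(
  plan=[
    [[-0.2,0,0],0],
    [[-0.4,0,0],0],
    [[-0.5,0,0],0],
    [[-0.5,0,0],0],
  ],
)

```text
clock: 12.22
position: [0.5433, 0.2296, 0.0054]
ee_rot: [180.0, -0.0, 90.0]
contact_force: [1.1, 2.8, -1.3]
width: 0.431
finger_force: 41.7
```

Call:
send_rows(
  plan=[
    [[0,0,0],0],
    [[0,0,0],0],
    [[0,0,0],0],
    [[0,0,-3],0],
    [[2,0,-7],0],
    [[6,0,-11],0],
    [[11,0,-15],0],
    [[16,0,-18],0],
    [[16,0,-18],0],
  ],
  jaw=0.3,
)

```text
clock: 13.35
position: [0.5442, 0.3934, 0.1892]
ee_rot: [179.6, -0.2, 90.2]
contact_force: [-0.5, -0.5, -1.1]
width: 0.7
finger_force: 0.0
```

```bash
cat > e.py <<'E'
from fit import *
vs=both("scale")+both("wedge")
import pickle; pickle.dump(vs,open("vs.pkl","wb"))
print("wedge",fit(vs[2:],W,[.543,.195,-1.57]), "top",fit(vs[3:],W,[.543,.195,-1.57]))
for n in("side","top"):
    c=cam(n)
    for t,z in(("left_edge",.014),("key_top",.0485),("scale",0),("wedge",0)):
        for r in manip.place_of(n,t)[:1]: print(n,t,r["pixel"],round(r["confidence"],2),atz(c,r["pixel"],z))
for k in (-.02,0,.02,.04,.08): print(k,fit(vs[:2],S(k),[.543,.132,0]),fit(vs[1:2],S(k),[.543,.132,0]))
E
python3 e.py;python3 z.py side s5 270 210 110 90 7
```

```text
scale side [322.6, 260.0, 80.3, 46.0] 0.96
scale top [318.0, 256.5, 77.0, 86.8] 0.63
wedge side [317.4, 293.9, 24.5, 28.6] 0.89
wedge top [261.1, 257.4, 36.1, 25.0] 0.57
wedge (array([ 0.5442,  0.198 , -1.5205]), np.float64(0.8282100723951288)) top (array([ 0.5444,  0.1996, -1.5366]), np.float64(1.0345940064807586))
side left_edge [321.3, 279.5] 0.86 [0.5421 0.1892 0.014 ]
side key_top [350.6, 240.1] 0.53 [0.4941 0.0967 0.0485]
side scale [323.8, 266.5] 0.93 [0.5449 0.1219 0.    ]
side wedge [319.9, 286.9] 0.92 [0.5444 0.1931 0.    ]
top left_edge [280.7, 257.3] 0.65 [0.5412 0.1936 0.014 ]
top key_top [336.3, 281.8] 0.48 [0.498  0.0984 0.0485]
top scale [317.0, 257.9] 0.64 [0.5433 0.1313 0.    ]
top wedge [281.2, 258.4] 0.95 [0.5411 0.1937 0.    ]
-0.02 (array([0.5428, 0.1337, 0.0045]), np.float64(0.07564801115453297)) (array([0.5435, 0.1333, 0.0013]), np.float64(0.029193623172169992))
0 (array([0.5428, 0.1327, 0.0023]), np.float64(0.07931601797118076)) (array([0.5435, 0.1328, 0.0009]), np.float64(0.02793331901876764))
0.02 (array([0.5431, 0.1319, 0.0036]), np.float64(0.08845528900559131)) (array([0.5438, 0.132 , 0.0002]), np.float64(0.026404149979306117))
0.04 (array([0.5431, 0.1315, 0.0011]), np.float64(0.09842890228709975)) (array([0.5437, 0.1315, 0.0005]), np.float64(0.02521853051647575))
0.08 (array([ 0.5435,  0.1303, -0.0001]), np.float64(0.11835370047082473)) (array([ 0.5442,  0.1306, -0.0002]), np.float64(0.02358044630326341))
{'clock': 14.3, 'position': array([0.54313869, 0.38952623, 0.18531123]), 'ee_rot': array([ 1.79998772e+02, -3.19922940e-04,  9.00062015e+01]), 'contact_force': array([-0.32216129, -0.08229551,  0.30826031]), 'width': 0.6995655344450612, 'finger_force': 0.0}
```

View pics/s5.png

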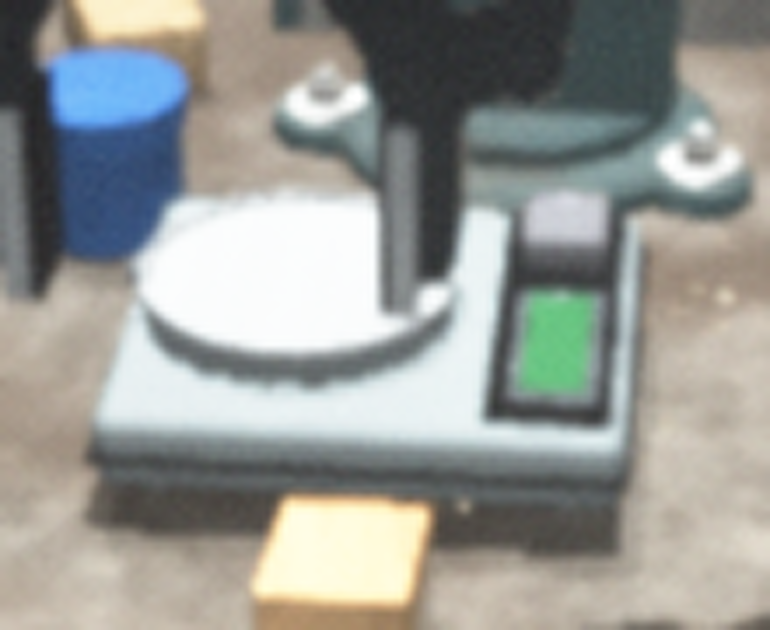

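```bash
cat > g.py <<'E'
from fit import *
import pickle
vs=pickle.load(open("vs.pkl","rb"))
cs,ct=vs[0][0],vs[1][0]
print("edge rise px for 8.4mm",proj(cs,[[.543,.195,.0056],[.543,.195,.014]]))
m=vs[3][1]; r,c=np.nonzero(m); print("top wedge left col",np.percentile(c,1)," expected",proj(ct,[[.543,.253,.0255],[.543,.253,0]])[:,0])
m=vs[2][1]; r,c=np.nonzero(m); print("side wedge bottom row",r.max(),"cols",c.min(),c.max()," exp",proj(cs,[[.543,.253,0],[.524,.253,0.0255],[.562,.253,.0255],[.543,.253,.0255]]))
# gradient line search on lower housing edge in top-lit strip: compare initial/after images
a=cv2.imread("pics/side0.png",0).astype(float); b=cs["frame"].mean(2)
for col in (292,298,340,346,352): print(col,a[270:295,col-2:col+3].mean(1).round().astype(int),b[270:295,col-2:col+3].mean(1).round().astype(int))
for t in(0,.04,.082):
    P=place(S(t),[.5433,.1325,0]); print(t,proj(cs,P[[2,3,6,7]]).round(1).tolist())
E
python3 g.py
```

```text
edge rise px for 8.4mm [[320.5009 285.0209]
 [320.4343 281.2185]]
top wedge left col 244.0  expected [245.3538 247.4143]
side wedge bottom row 306 cols 306 331  exp [[316.6951 306.6392]
 [327.5278 295.2406]
 [305.3638 293.9807]
 [316.4137 294.6098]]
292 [227 227 227 221 202 172 135 109  96  81  71  79  81  72  68  73  99 129
 142 156 160 163 163 164 165] [214 183 146 124 109  83  77  91  93  84  76  75  75  74  74  80 107 138
 157 169 172 174 176 178 176]
298 [228 228 227 224 209 183 148 115 104  89  71  74  84  79  73  74  80 102
 125 137 149 156 161 164 162] [221 191 154 129 117  98  79  88  94  84  73  73  73  74  78  84 109 137
 143 150 161 166 172 176 175]
340 [112 102  90  97 140 193 208 192 155 122 107  92  73  75  86  81  72  72
  78 102 136 154 169 178 178] [183 228 225 200 161 133 121 105  80  86  98  90  75  74  74  75  77  87
 114 148 154 166 183 190 189]
346 [128 100  68  63 100 166 209 200 167 131 110  96  79  73  84  85  73  70
  75 100 131 152 166 164 162] [141 206 225 212 175 140 125 107  82  81  97  92  78  75  77  77  76  76
  85 114 145 163 177 179 175]
352 [124 108  74  60  87 160 215 210 183 144 115 102  85  70  78  83  76  71
  74  85 109 130 145 162 171] [106 180 226 221 190 150 129 111  88  79  92  98  89  83  80  77  77  77
  84 111 140 147 158 175 185]
0 [[358.7, 283.2], [359.0, 273.0], [282.6, 279.2], [281.9, 269.1]]
0.04 [[358.6, 285.3], [358.9, 275.4], [282.7, 281.2], [281.9, 271.4]]
0.082 [[358.5, 287.3], [358.8, 277.8], [282.8, 283.2], [281.9, 273.8]]
```

The lower edge rose by about 4.1 px, which is exactly the level prediction. The scale moved less than 1 mm, and the wedge's thick end is at y≈0.253 as planned. Now the zero key, with the fingers shut.

Call:
send_rows(
  plan=[
    [[-5,-0.8,0],0],
    [[-10,-1.6,0],0],
    [[-15,-2.4,0],0],
    [[-20,-3.2,0],0],
    [[-25,-4.1,0],0],
    [[-29.2,-4.8,2],0],
    [[-29.2,-4.8,6],0],
    [[-29.2,-4.8,10],0],
    [[-29.2,-4.8,12],0],
    [[-29.2,-4.8,12],0],
    [[-29.2,-4.8,12],0],
  ],
  jaw=1,
)

```text
clock: 15.68
position: [0.4961, 0.0975, 0.0665]
ee_rot: [179.9, 0.0, 90.0]
contact_force: [0.4, 0.7, 0.7]
width: 0.001
finger_force: 0.0
```

```bash
python3 z.py side s6 270 210 110 90 7
```

```text
{'clock': 15.725, 'position': array([0.49637637, 0.09747315, 0.06678743]), 'ee_rot': array([1.79844513e+02, 8.15138275e-03, 9.00091200e+01]), 'contact_force': array([-1.13262585, -0.38864416,  0.21714146]), 'width': 0.0023199776786673922, 'finger_force': 0.0}
```

View pics/s6.png

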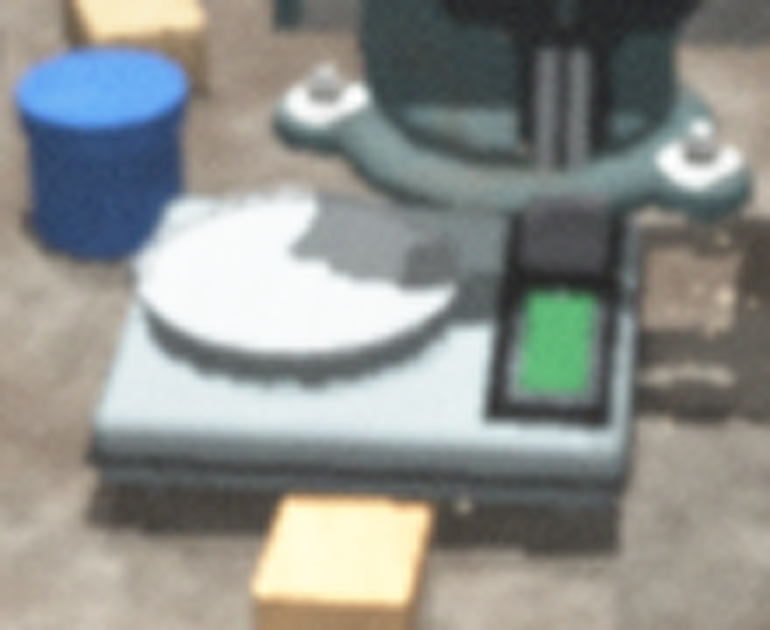

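The shut fingers hang right above the grey key (crop column 565), and the wedge and scale are unmoved. Pressing in small steps.

Call:
send_rows(
  plan=[
    [[0,-0.1,0.8],0],
    [[0,-0.1,1.3],0],
    [[0,-0.1,1.6],0],
    [[0,-0.1,1.8],0],
    [[0,-0.1,1.8],0],
    [[0,-0.1,1.8],0],
  ],
)

```text
clock: 16.48
position: [0.4942, 0.0975, 0.0475]
ee_rot: [180.0, 0.0, 90.0]
contact_force: [-1.6, 0.2, 1.7]
width: -0.002
finger_force: 0.9
```

Call:
send_rows(
  plan=[
    [[0,0,0.1],0],
    [[0,0,0.2],0],
    [[0,0,0.2],0],
    [[0,0,0.2],0],
  ],
)

```text
clock: 16.98
position: [0.4943, 0.0975, 0.0455]
ee_rot: [180.0, 0.0, 90.0]
contact_force: [-0.7, 0.1, 3.0]
width: 0.002
finger_force: 1.6
```

Call:
send_rows(
  plan=[
    [[0,0,0.1],0],
    [[0,0,0.1],0],
    [[0,0,0.1],0],
  ],
)

```text
clock: 17.35
position: [0.4944, 0.0974, 0.0445]
ee_rot: [180.0, 0.0, 90.0]
contact_force: [-0.9, 0.4, 4.6]
width: -0.0
finger_force: 2.3
```

Call:
send_rows(
  plan=[
    [[0,0,0.05],0],
    [[0,0,0.1],0],
    [[0,0,0.1],0],
    [[0,0,0.1],0],
  ],
)

```text
clock: 17.85
position: [0.4944, 0.0975, 0.0443]
ee_rot: [180.0, 0.0, 90.0]
contact_force: [-4.4, -0.6, 11.9]
width: -0.005
finger_force: 6.0
```

The key bottomed: z stopped at 0.0443 while the force jumped to 12 N. Releasing and checking.

Call:
send_rows(
  plan=[
    [[0,0,-0.3],0],
    [[0,0,-1],0],
    [[0,0,-4],0],
    [[0,0,-9],0],
    [[0,0,-14],0],
    [[5,0,-16],0],
    [[10,0,-16],0],
    [[15,0,-16],0],
    [[20,0,-16],0],
    [[25,0,-16],0],
    [[25,0,-16],0],
    [[25,0,-16],0],
  ],
)

```text
clock: 19.35
position: [0.4939, 0.347, 0.2028]
ee_rot: [-179.9, 0.1, 90.0]
contact_force: [0.6, 0.3, -1.0]
width: 0.003
finger_force: 0.0
```

```bash
python3 z.py side s7 220 180 180 150 4; cat >> g.py <<'E'
E
python3 - <<'E'
from fit import *
v=both("scale"); print(fit(v,S(0),[.543,.132,0]),fit(v[1:],S(0),[.543,.132,0]))
b=v[0][0]["frame"].mean(2)
for col in(340,346): print(b[270:295,col-2:col+3].mean(1).round().astype(int))
E
```

```text
{'clock': 19.4, 'position': array([0.49410306, 0.3465167 , 0.20294903]), 'ee_rot': array([-1.79963484e+02,  4.44399637e-02,  8.99586982e+01]), 'contact_force': array([ 0.36618817,  0.6495701 , -0.454826  ]), 'width': -0.0019297834468741711, 'finger_force': 0.0}
scale side [321.6, 258.8, 76.5, 50.1] 0.72
scale top [317.2, 257.9, 78.7, 92.4] 0.66
(array([ 0.543 ,  0.1327, -0.0046]), np.float64(0.06684409682945114)) (array([ 0.5432,  0.1328, -0.0067]), np.float64(0.0232100135651745))
[183 228 225 198 162 133 122 105  82  83  98  90  77  73  76  75  75  82
 115 145 155 166 182 188 190]
[140 206 225 210 175 139 126 106  83  81  99  92  77  74  78  77  77  75
  84 114 144 163 177 177 172]
```

View pics/s7.png

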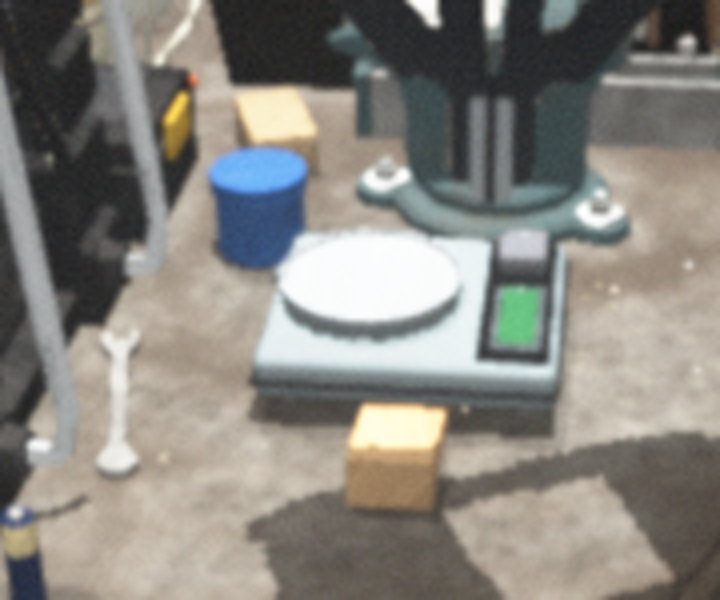

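The scale is level and in place (crop (410,310)), the wedge is set under the middle of its edge at (400,455), and the key is back up. The pot, spanner, battery and sanding block are untouched and the arm is clear.

```bash
python3 -c "from plant import manip; print(manip.job_done())"
```

```text
the job is handed in; nothing more can be done
None
```

The job is handed in: by camera the scale sits level on the wedge and moved less than about 1 mm, the zero key was pressed to its stop and released, and the pot, spanner, battery and sanding block were not touched (about 19.5 s of the 48 s used).

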